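Load a brake pad into the dressing jig

ROBOT

A 6-joint arm with a two-finger parallel gripper is mounted at the origin on the work surface. World frame = base frame: x ahead of the robot, y to its left, z up, the work surface at z = 0. Lengths are in m, angles in rad, forces in N, time in s.
With the tool pointing down it reaches from about 0.25 to 0.775 m from the base axis. Payload 8.9 kg.
Tool frame: the origin (TCP) lies on the front face of the gripper's body, between the roots of the fingers; the fingertips stand 73 mm ahead of it and the grasp point (between the pads) lies grasp_offset ahead of it (grasp_offset is the distance from the TCP to the grasp point, in m); y points along the fingers, x is the direction in which the jaws open and shut, and the axes are right-handed (so a half turn about y gives the same grasp; the last joint's range is limited). The gripper opens to 85 mm and grips with 20 to 120 N. Pads are 22 mm wide; open, the fingers measure 114 mm over their backs; the gripper's body (76 mm by 85 mm) begins 54 mm behind the grasp point. The pads swing forward as they close: fully open they stand 13 mm farther back than shut.
Start: joints at [1.058, 0.291, -0.153, 1.127, 0, 1.431], TCP at [0.192, 0.489, 0.304] pointing down, gripper open.
Joint ranges: [-2.52, 2.52], [-0.91, 1.74], [-1.3, 1.37], [-1.96, 2.02], [-1.52, 1.47], [-3.14, 3.14]. Speed limits (rad/s): [2.22, 2.22, 2.79, 3.14, 3.14, 3.14].

INTERFACE

Orientations are given as a unit quaternion [w, x, y, z].
In Python, from rig import sense, snapshot, calibration, close_job, spot_in, place_of, grasp_offset gives the robot as it stands. The module is installed in compiled form; this text tells all that it offers.
- The arm moves only by the shell command python3 -m pendant 'ROWS' [FORCE]. ROWS is a JSON object of lists of equal length, an entry for each row: "offset": the shift along the tool's x, y, z each as a share of 0.25 m, from -1 to 1, a list of three; "twist": the turn, a rotation vector about the tool's x, y, z each as a share of 45 degrees, from -1 to 1, a list of three; "claw": the opening, from -1 (shut) to 1 (fully open), so that 0 is half open. A call has 1 to 12 rows; each row is the pose to reach, as a shift and turn from the pose commanded when the call began, along the tool's axes at that moment; what a row does not reach only later rows make up. A row lasts 1/8 s, in which the tool goes at most 62.5 mm and 10.7 degrees, less where a joint would pass 70% of its speed; a pose out of reach is approached as far as the arm can. A call with a number of a shift or a turn outside -1 to 1 is refused whole. A call with a gripper value outside its range is refused whole. The fingers move at their own pace and stop on an object; FORCE is the grip in N (left out, the last holds). Time passes only in rows, so rows that repeat a pose let the fingers close. It gives the time, the measured TCP pose, the force and the opening at its end, in the units of the state.
- sense(): the state, without advancing time (a new reading comes with each control period).
- snapshot(name): name is "scene" or "top"; returns the picture (384x512x3 uint8, red, green, blue); there is no depth.
- calibration(name): a dict with "camera_matrix" (3x3 intrinsics, pixels), "k1" (the pictures are not rectified: a ray, as slopes to the right and down, at radius r is drawn at 1 + k1 r^2 times it, then the intrinsics apply), "world_to_cam" (4x4, takes a point from world to camera coordinates). Camera axes: x right, y down, z forward; pixel columns grow to the right and rows downward; lengths in m; the calibration is good to about 2 mm. A picture is of the moment at which its call begins. calibration takes no time and is no camera call.
- close_job(): hands the job in, once; it reports no verdict.
Trained networks look in the newest picture that a camera, given by its name, has taken for a name from the list of things; names that differ only in an ending like _2 or _b are one class to them, and where a whole thing is asked for, a point or a joint stands for the part that bears it (a point fixed in the world has none). Each returns a list of dicts, best first, with "conf" (0 to 1); they miss things now and then, are a little off and sometimes report something else, mostly with a low value. They report only what shows in the picture. A call takes as long as a camera call.
- spot_in(camera, thing): "location" ([x, y, z] in m, in world coordinates, good to about 4 mm: the middle of the surface that is visible of it).
- place_of(camera, thing): "location" ([x, y, z] in m, in world coordinates, good to about 4 mm: a listed point, or the origin of a listed thing).
The state is a dict: "time_s": time; "joints": joint angles; "joint_vel": joint speeds; "effort": joint torques, N m; "ee_pos": TCP position; "ee_rot": TCP orientation; "ft_force": force on the tool from outside, world axes, zero at the start; "ft_torque": the same for the moment, N m; "gripper_width": finger opening in m.
Only numpy, scipy, OpenCV 4.12 (cv2) and the standard library are available. Lean on these libraries where they do the work, as an engineer would, in place of code of your own. Each camera call takes 0.05 s, during which the arm holds its last target. There are 200 camera calls.

TASK

Swing the jig's counterweighted hold-down arm up past its balance point so that it rests fully open by itself. Then take the brake pad with the toe from the wooden rack, slip its toe at an angle under the hood at the near end of the jig's slot, and straighten the pad upright so that it sits fully home in the slot, and let go. Leave the plain pad in the rack and the arm open.

Things in the scene. Friction and masses are not known exactly. Their poses are not given: they have to be found in the camera images.
- pad_mid (a point): Pad to load: steel plate on edge, 6 mm thick (y -3..3), 220 g, gripped by its tab. In mm from this point (x along plate, toe at -x; z up): underside z -36; body x -41..45, top z -4, lower +x corner (heel) rounded r 14; toe x -57..-41, z -36..-28; tab x -16..16, z -4..36. Dark 4 mm lining on the body's +y face (y 3..7, x -36..30, z -36..-6). Starts upright in the rack, toe towards the robot.
- pad_toe (a point): End face of that pad's toe, mid-thickness: 57 mm along -x and 32 mm below pad_mid; same axes.
- plain_pad_mid (a point): The other pad in the rack, same shape, size and axes but with no toe. The two stand 70 mm apart, face to face, and either may be on the left. Not to be used.
- rack: Fixed wooden rack, 110 x 145 x 38 mm, origin under its centre. Two open-ended grooves along its x, 12.5 mm wide and 18 mm deep (floor 20 mm above the table), each holding a pad.
- seat (a point): Where pad_mid is, with the same axes, when the pad is fully home in the bolted-down jig. In mm from here (x along the slot, away from the hood; z up): slot floor z -36, block top z -14, slot y -4.5..8.5 and x -60..48, closed at both ends; block y -26.5..30.5. The slot's open mouth, x -49..48, is too short for the pad to enter level.
- hood_edge (a point): Middle of the edge, at the slot's mouth, of the dark steel hood over the slot's near end; at block-top height; jig axes. The hood reaches 21 mm from here to -x; its underside is 7 mm below this point (15 above the slot floor), its top 3 mm above. A pad tilted about 18 degrees toe down fits: toe down to the slot floor in the mouth, then 8 mm under the hood as the heel comes down.
- holddown (a joint): Angle of the hold-down arm in rad: 0 level and closed across the slot, 1.5 fully open against its stop. A heavy round weight stands above its pivot: below about 0.7 rad the arm falls shut, beyond it falls open and stays.
- bar_grip (a point): Grip point on the round steel handle bar at the arm's free end, 12 mm in diameter, along jig x: it ends 30 mm to -x of here and meets the arm 32 mm to +x. Closed: 90 mm above the table, 55 mm to the -y side of the seat. Under 3 N lifts it. Axes turn with the arm; at 0 they are the jig's.
- bar_hinge (a point): The arm's hinge line passes here along jig x, 90 mm above the table, 120 mm to the +y side of the seat. The handle bar is 175 mm from it and rises, then swings to +y, as the arm opens. Two fixed cheeks, 105 mm high, stand here. Jig axes.

How it is judged:
On the way, in this order (a step that is already met when the one before it is completed fails the run):
1. the arm rests open by itself, let go (value of joint holddown above 1.35 rad and contact force between holddown and the fingers below 0.05 N), for 0.3 s.
2. the pad's toe is in the slot under the hood while the pad is still tilted (x of pad_toe in the frame of seat below -0.0505 m and z of pad_toe in the frame of seat below -0.021 m and angle between pad_mid's own z axis and vertical above 0.08 rad).
At the end, for the whole second after the job is handed in: Arm resting open (over 1.35 rad). Pad in the slot, released, at rest, upright within 10 degrees, level along the slot within 4, at most 2.5 mm above fully down, within 4.5 mm of its place along and 6 mm across the slot, toe under the hood. Plain pad within 25 mm of its start (value of joint holddown above 1.35 rad and x of pad_mid in the frame of seat between -0.0045 and 0.0045 m and y of pad_mid in the frame of seat between -0.006 and 0.006 m and z of pad_mid in the frame of seat below 0.0025 m and angle between the x axis of pad_mid and the x axis of seat, either way round below 0.07 rad and angle between pad_mid's own z axis and vertical below 0.17 rad and x of pad_toe in the frame of seat below -0.052 m and z of pad_toe in the frame of seat below -0.027 m and linear speed of pad below 0.02 m/s and angular speed of pad below 0.2 rad/s and distance of plain_pad_mid from where it was at the start of the episode below 0.025 m); the robot touches nothing.
It fails at once if the plain pad taken or knocked from its place (more than 40 mm) (distance of plain_pad_mid from where it was at the start of the episode above 0.04 m).
It also fails if it takes over 61 s, if anything falls off the work surface, if the arm or the gripper's body presses on something with over 40 N, if the wrist force passes 120 N, or if a joint passes its speed limit or range.

## Working session

There is one attempt and no reset: what is moved stays moved. The work goes in short steps, Python scripts to look and compute and a shell command to move; the robot and the scene stay as the last step left them, time stands still between calls to the robot, and variables do not carry over. Pictures are saved under pics/ and viewed, about 8 in all and at most 12, crops included, and the job is handed in when it is done.

```bash
mkdir -p pics; cat > h.py <<'E'
import numpy as np, cv2, json
from scipy.spatial.transform import Rotation as R
from rig import *
def q2R(q): return R.from_quat([q[1],q[2],q[3],q[0]])
def cam(n):
    c=calibration(n); return np.array(c["camera_matrix"]),c["k1"],np.array(c["world_to_cam"])
def proj(n,P):
    K,k1,T=cam(n); P=np.atleast_2d(P); c=P@T[:3,:3].T+T[:3,3]; s=c[:,:2]/c[:,2:]; r2=(s**2).sum(1,keepdims=True)
    s=s*(1+k1*r2); return s@K[:2,:2].T+K[:2,2]
def ray(n,uv,z):
    "world point at height z on pixel uv"
    K,k1,T=cam(n); d=np.linalg.solve(K[:2,:2],np.array(uv,float)-K[:2,2]); s=d.copy()
    for _ in range(20): s=d/(1+k1*(s@s))
    v=T[:3,:3].T@np.r_[s,1]; o=-T[:3,:3].T@T[:3,3]; return o+v*(z-o[2])/v[2]
E
python3 - <<'E'
from h import *
s=sense(); print({k:np.round(v,3).tolist() for k,v in s.items()}, grasp_offset if not callable(grasp_offset) else grasp_offset())
for c in("scene","top"):
    im=snapshot(c); cv2.imwrite(f"pics/{c}0.png",im[:,:,::-1])
    for t in["pad_mid","pad_toe","plain_pad_mid","rack","seat","hood_edge","bar_grip","bar_hinge"]:
        print(c,t,[(np.round(d["location"],4).tolist(),round(d["conf"],2)) for d in place_of(c,t)[:3]])
E
```

```text
{'time_s': 0.0, 'joints': [1.058, 0.291, -0.154, 1.127, -0.0, 1.432], 'joint_vel': [0.001, 0.001, -0.002, -0.002, -0.001, 0.001], 'effort': [0.0, -53.715, 33.137, 0.016, -0.0, 0.0], 'ee_pos': [0.192, 0.488, 0.303], 'ee_rot': [-0.584, 0.584, 0.398, -0.399], 'ft_force': [0.72, -0.836, 0.634], 'ft_torque': [-0.006, 0.034, 0.02], 'gripper_width': 0.085} 0.0539
scene pad_mid [([0.5327, -0.3098, 0.056], 0.94)]
scene pad_toe [([0.4856, -0.2966, 0.0205], 0.91)]
scene plain_pad_mid []
scene rack [([0.5412, -0.2737, 0.0007], 0.78)]
scene seat [([0.577, 0.2034, 0.056], 0.79)]
scene hood_edge [([0.5267, 0.199, 0.0447], 0.97)]
scene bar_grip [([0.579, 0.1469, 0.0891], 0.89), ([0.5296, 0.1986, 0.0435], 0.43), ([0.5464, -0.2401, 0.0553], 0.33)]
scene bar_hinge [([0.587, 0.3252, 0.087], 0.64)]
top pad_mid [([0.5416, -0.3128, 0.0567], 0.79)]
top pad_toe [([0.4779, -0.2986, 0.0202], 0.7)]
top plain_pad_mid [([0.5534, -0.2413, 0.059], 0.54)]
top rack [([0.5495, -0.274, -0.0016], 0.77)]
top seat [([0.5774, 0.1979, 0.0542], 0.65), ([0.5292, 0.199, 0.0432], 0.38)]
top hood_edge [([0.5339, 0.1977, 0.0435], 0.8)]
top bar_grip [([0.5818, 0.1484, 0.0866], 0.65)]
top bar_hinge [([0.5868, 0.3281, 0.0922], 0.67)]
```

```bash
python3 - <<'E'
import cv2
for c in("scene","top"):
    im=cv2.imread(f"pics/{c}0.png"); cv2.imwrite(f"pics/{c}0b.png",cv2.resize(im,(800,600),interpolation=cv2.INTER_CUBIC))
E
```

```text
(no output)
```

View pics/scene0.png

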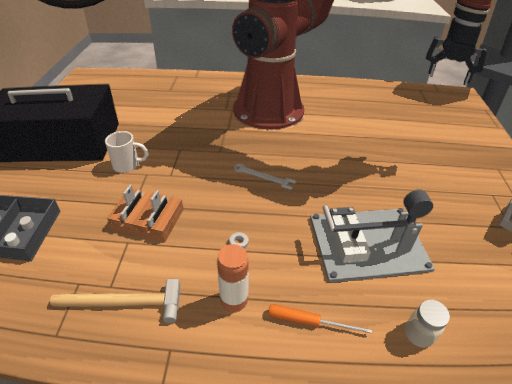

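View pics/top0b.png

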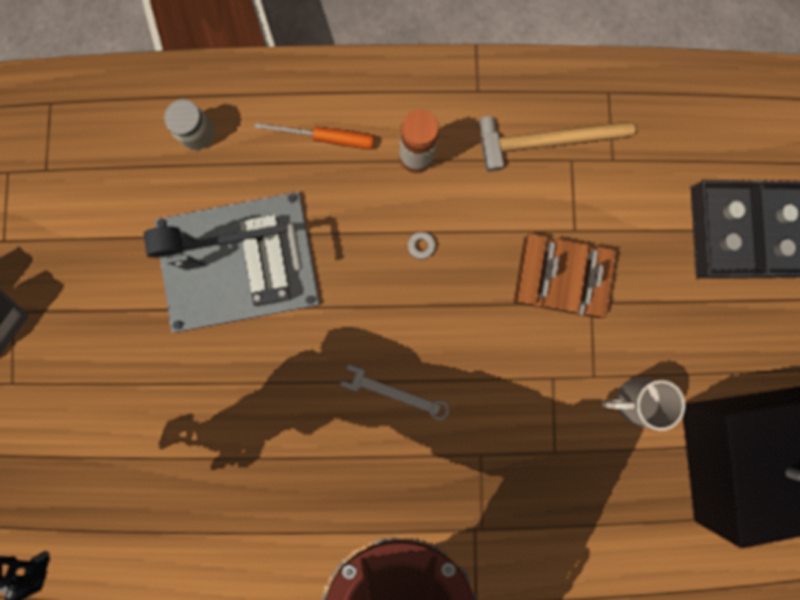

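The scene picture shows the jig at (370,240), closed, with its weight at (418,205), and the rack at (147,215), with pads at (128,205) and (155,212). In the top view (800 px), the jig is at (240,260), its slot runs from about (262,220) to (272,298), and the rack is at (567,275). Next I need zoomed crops to get the yaws.

```bash
python3 - <<'E'
import cv2, numpy as np
im=cv2.imread("pics/top0.png")
a=cv2.resize(im[115:225,90:230],None,fx=5.6,fy=5.4,interpolation=cv2.INTER_CUBIC)
a=cv2.resize(im[115:220,90:225],(540,420),interpolation=cv2.INTER_CUBIC) #x4
b=cv2.resize(im[140:210,325:400],(300,280),interpolation=cv2.INTER_CUBIC)[:, :255]
c=np.zeros((420,800,3),np.uint8); c[:, :540]=a; c[:280,545:]=b
cv2.imwrite("pics/crop1.png",c)
E
```

```text
(no output)
```

View pics/crop1.png

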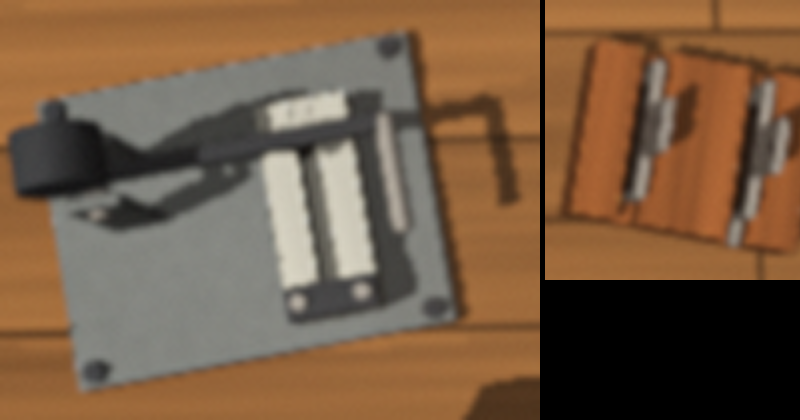

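```bash
python3 - <<'E'
from h import *
A=lambda u,v:(90+u/4-.375,115+v/4-.375); B=lambda u,v:(325+(u-545)/4-.375,140+v/4-.375)
def p(n,uv,z): x=ray("top",uv,z); print(n,np.round(x,4)); return x
def yaw(a,b,off=0): d=b-a; print("   yaw",round(np.degrees(np.arctan2(d[1],d[0]))+off,1),"len",round(np.hypot(*d[:2]),4))
c=[p("plate",A(*u),.008) for u in((412,32),(460,318),(80,390))]
yaw(c[1],c[0]); yaw(c[1],c[2],-90)
t=[p("block",A(*u),.042) for u in((265,105),(345,92),(375,275),(283,288))]
yaw(t[3],t[0]); yaw(t[2],t[1]); yaw(t[1],t[0],-90)
hd=[p("hood",A(*u),.045) for u in((289,322),(382,305),(375,275),(283,288))]; yaw(hd[1],hd[0],-90)
b=[p("bar",A(*u),.09) for u in((403,230),(383,115))]; yaw(*b)
r=[p("rack",B(*u),.038) for u in((598,40),(570,215),(790,250))]; yaw(r[1],r[0]); yaw(r[2],r[1],-90)
q=[p("pad",B(*u),.052) for u in((736,215),(768,82))]; yaw(*q)
q=[p("tabtop",B(*u),.092) for u in((775,172),(784,120))]; yaw(*q)
q=[p("plain",B(*u),.052) for u in((635,200),(660,62))]; yaw(*q)
for cn in("scene","top"):
    snapshot(cn)
    for t in["pad_mid","pad_toe","plain_pad_mid","rack","seat","hood_edge","bar_grip","bar_hinge"]:
        print(cn,t,[(np.round(d["location"],4).tolist(),round(d["conf"],2)) for d in place_of(cn,t)[:2]])
E
```

```text
plate [0.6914 0.151  0.008 ]
plate [0.5064 0.1207 0.008 ]
plate [0.4639 0.3646 0.008 ]
   yaw 9.3 len 0.1875
   yaw 9.9 len 0.2476
block [0.6384 0.2376 0.042 ]
block [0.6456 0.1876 0.042 ]
block [0.5313 0.1688 0.042 ]
block [0.5242 0.2256 0.042 ]
   yaw 6.0 len 0.1148
   yaw 9.4 len 0.1158
   yaw 8.2 len 0.0505
hood [0.503  0.2212 0.045 ]
hood [0.5126 0.164  0.045 ]
hood [0.531  0.1683 0.045 ]
hood [0.5239 0.2249 0.045 ]
   yaw 9.5 len 0.058
bar [0.5529 0.1441 0.09  ]
bar [0.6212 0.1559 0.09  ]
   yaw 9.8 len 0.0693
rack [ 0.6108 -0.2154  0.038 ]
rack [ 0.5016 -0.1942  0.038 ]
rack [ 0.4775 -0.3326  0.038 ]
   yaw -11.0 len 0.1113
   yaw -9.8 len 0.1405
pad [ 0.4991 -0.2945  0.052 ]
pad [ 0.5812 -0.3181  0.052 ]
   yaw -16.1 len 0.0855
tabtop [ 0.5217 -0.3064  0.092 ]
tabtop [ 0.5525 -0.3132  0.092 ]
   yaw -12.4 len 0.0316
plain [ 0.5092 -0.2317  0.052 ]
plain [ 0.5943 -0.2504  0.052 ]
   yaw -12.4 len 0.0871
scene pad_mid [([0.5336, -0.3137, 0.058], 0.7)]
scene pad_toe [([0.4876, -0.3022, 0.0193], 0.8), ([0.5769, 0.2026, 0.0543], 0.57)]
scene plain_pad_mid [([0.5503, -0.2413, 0.0583], 0.79)]
scene rack [([0.5467, -0.2748, -0.0017], 0.57)]
scene seat [([0.5785, 0.2045, 0.0542], 0.95)]
scene hood_edge [([0.5282, 0.1998, 0.0426], 0.95)]
scene bar_grip [([0.5784, 0.1489, 0.09], 0.64)]
scene bar_hinge [([0.5874, 0.328, 0.0881], 0.85)]
top pad_mid [([0.5367, -0.3114, 0.058], 0.8)]
top pad_toe [([0.4816, -0.2977, 0.0195], 0.78)]
top plain_pad_mid [([0.5524, -0.2404, 0.0575], 0.81)]
top rack [([0.5459, -0.2723, -0.0024], 0.87)]
top seat [([0.5766, 0.1986, 0.0557], 0.81)]
top hood_edge [([0.529, 0.2002, 0.0434], 0.62)]
top bar_grip [([0.5831, 0.1487, 0.0892], 0.86)]
top bar_hinge [([0.588, 0.331, 0.0923], 0.8)]
```

```bash
cat >> h.py <<'E'
GO=0.0539
def pose(): s=sense(); return np.array(s["ee_pos"]),q2R(s["ee_rot"]),s
def plan(pg,yaw_y,tilt=0,flip=1,show=True,go=GO):
    """grasp point pg; tool y in plan along flip*(direction yaw_y deg); tilt deg: pad-x raised (toe down). prints offset/twist units"""
    xa=np.array([np.cos(np.radians(yaw_y)),np.sin(np.radians(yaw_y)),0]); ya=np.array([-xa[1],xa[0],0])
    t=np.radians(tilt); px=xa*np.cos(t)+np.array([0,0,np.sin(t)]); pz=np.cross(px,ya); z=-pz; y=flip*px; x=np.cross(y,z)
    Rt=R.from_matrix(np.c_[x,y,z]); p0,R0,s=pose(); tcp=np.array(pg)-go*z
    off=R0.inv().apply(tcp-p0)/.25; tw=(R0.inv()*Rt).as_rotvec()/(np.pi/4)
    print("tcp",np.round(tcp,4),"offset",np.round(off,3).tolist(),"twist",np.round(tw,3).tolist()); return off,tw
E
python3 - <<'E'
from h import *
p,R0,s=pose(); print(np.round(R0.as_matrix(),3))
xa=np.array([.9863,.165,0]);
g=np.array([.581,.1487,.09])-.006*xa; print(g)
for f in(1,-1): plan(g+[0,0,.13],9.5,0,f)
E
```

```text
[[ 0.365 -0.    -0.931]
 [ 0.931 -0.     0.365]
 [-0.    -1.     0.   ]]
[0.5750822 0.14771   0.09     ]
tcp [0.5751 0.1477 0.2739] offset [-0.71, 0.12, -1.926] twist [-1.947, -0.538, -0.538]
tcp [0.5751 0.1477 0.2739] offset [-0.71, 0.12, -1.926] twist [-0.675, 2.441, 2.441]
```

```bash
python3 - <<'E'
s=open('h.py').read()
s=s.replace("z=-pz; y=flip*px; x=np.cross(y,z)","a=-pz; x=flip*ya; z=np.cross(x,a)").replace("np.c_[x,y,z]","np.c_[x,a,z]").replace("-go*z","-go*a")
open('h.py','w').write(s)
E
python3 - <<'E'
from h import *
g=np.array([.575,.1477,.09])
for f in(1,-1): plan(g+[0,0,.13],9.5,0,f)
print(sense()["joints"])
E
```

```text
tcp [0.575  0.1477 0.2739] offset [-0.71, 0.12, -1.925] twist [-0.0, -0.687, -0.0]
tcp [0.575  0.1477 0.2739] offset [-0.71, 0.12, -1.925] twist [0.0, 3.313, -0.0]
[ 1.05770111e+00  2.90696587e-01 -1.53424896e-01  1.12669641e+00
  1.21249379e-05  1.43148094e+00]
```

```bash
python3 -m pendant '{"offset":[[-0.35,0,-0.96],[-0.35,0,-0.96],[-0.35,0,-0.96],[-0.35,0,-0.96],[-0.35,0,-0.96],[-0.35,0,-0.96]],"twist":[[0,-0.687,0],[0,-0.687,0],[0,-0.687,0],[0,-0.687,0],[0,-0.687,0],[0,-0.687,0]],"claw":[0,0,0,0,0,0]}' 20; python3 - <<'E'
from h import *
plan(np.array([.575,.1477,.22]),9.5)
E
```

```text
time_s: 2.55
ee_pos: [0.3845, 0.3185, 0.3039]
ee_rot: [-0.458, 0.458, 0.539, -0.539]
ft_force: [-0.2, 0.6, 0.6]
gripper_width: 0.0426
tcp [0.575  0.1477 0.2739] offset [-0.797, 0.12, -0.641] twist [0.0, -0.004, -0.0]
```

```bash
python3 -m pendant '{"offset":[[-0.797,0.12,-0.641],[-0.797,0.12,-0.641],[-0.797,0.12,-0.641],[-0.797,0.12,-0.641],[-0.797,0.12,-0.641],[-0.797,0.12,-0.641]],"twist":[[0,0,0],[0,0,0],[0,0,0],[0,0,0],[0,0,0],[0,0,0]],"claw":[0,0,0,0,0,0]}'; python3 - <<'E'
from h import *
plan(np.array([.575,.1477,.09]),9.5)
for c in("scene","top"):
    snapshot(c); print([(np.round(d["location"],4).tolist(),round(d["conf"],2)) for d in place_of(c,"bar_grip")[:2]])
E
```

```text
time_s: 3.3
ee_pos: [0.5737, 0.1501, 0.2735]
ee_rot: [0.457, -0.457, -0.539, 0.54]
ft_force: [0.3, 0.3, -0.3]
gripper_width: 0.043
tcp [0.575  0.1477 0.1439] offset [-0.011, 0.519, -0.004] twist [-0.001, -0.0, 0.001]
[([0.5784, 0.1473, 0.0905], 0.79)]
[([0.5827, 0.1453, 0.0899], 0.62)]
```

```bash
python3 -m pendant '{"offset":[[-0.011,0.3,0],[-0.011,0.515,0],[-0.011,0.515,0],[-0.011,0.515,0],[-0.011,0.515,0],[-0.011,0.515,0],[-0.011,0.515,0],[-0.011,0.515,0]],"twist":[[0,0,0],[0,0,0],[0,0,0],[0,0,0],[0,0,0],[0,0,0],[0,0,0],[0,0,0]],"claw":[0,0,0,0,-0.9,-0.9,-0.9,-0.9]}' 25; python3 - <<'E'
from h import *
p,R0,s=pose(); print(s["ft_force"]); g=p+GO*R0.as_matrix()[:,1]; print(g)
# arc in jig frame: dy, dz for theta, in tool units (x tool = +jig y, tool y = down)
for th in(.15,.3,.45,.6,.75,.9,1.05,1.2,1.35,1.45): print(th,round(.175*(1-np.cos(th))/.25,3),round(-.175*np.sin(th)/.25,3))
E
```

```text
time_s: 4.5
ee_pos: [0.5759, 0.1471, 0.1474]
ee_rot: [-0.456, 0.458, 0.541, -0.539]
ft_force: [-0.7, 0.1, 8.6]
gripper_width: 0.0111
[-0.6870679   0.09369844  8.60943339]
[0.5760745  0.1471651  0.09351322]
0.15 0.008 -0.105
0.3 0.031 -0.207
0.45 0.07 -0.304
0.6 0.122 -0.395
0.75 0.188 -0.477
0.9 0.265 -0.548
1.05 0.352 -0.607
1.2 0.446 -0.652
1.35 0.547 -0.683
1.45 0.616 -0.695
```

```bash
python3 -m pendant '{"offset":[[0.008,-0.105,0],[0.031,-0.207,0],[0.07,-0.304,0],[0.122,-0.395,0],[0.188,-0.477,0],[0.265,-0.548,0],[0.352,-0.607,0],[0.446,-0.652,0],[0.547,-0.683,0],[0.616,-0.695,0],[0.616,-0.695,0]],"twist":[[0,0,0],[0,0,0],[0,0,0],[0,0,0],[0,0,0],[0,0,0],[0,0,0],[0,0,0],[0,0,0],[0,0,0],[0,0,0]],"claw":[-0.9,-0.9,-0.9,-0.9,-0.9,-0.9,-0.9,-0.9,-0.9,-0.9,-0.9]}'; python3 - <<'E'
from h import *
cv2.imwrite("pics/open.png",snapshot("scene")[:,:,::-1])
E
```

```text
time_s: 5.88
ee_pos: [0.5493, 0.3002, 0.3214]
ee_rot: [-0.456, 0.457, 0.541, -0.539]
ft_force: [-0.9, 0.8, 10.5]
gripper_width: 0.0109
```

View pics/open.png

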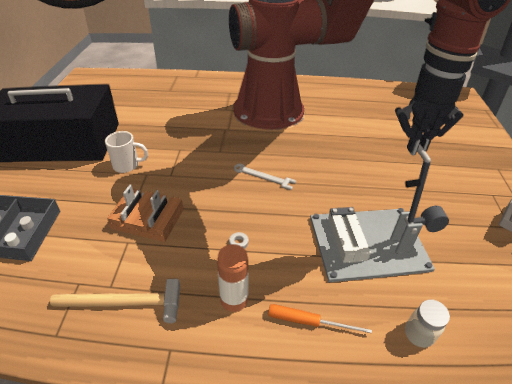

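The arm is nearly upright, with the handle at (420,150) between the fingers and the slot uncovered at (350,235). I'll release it and withdraw upwards.

```bash
python3 -m pendant '{"offset":[[0,0,0],[0,0,0],[0,0,0],[0,-0.15,0],[0,-0.3,0],[0,-0.3,0],[0,-0.3,0]],"twist":[[0,0,0],[0,0,0],[0,0,0],[0,0,0],[0,0,0],[0,0,0],[0,0,0]],"claw":[0.3,0.3,0.3,0.3,0.3,0.3,0.3]}'; python3 - <<'E'
from h import *
for c in("scene","top"):
    cv2.imwrite(f"pics/{c}1.png",snapshot(c)[:,:,::-1])
    for t in["pad_mid","pad_toe","plain_pad_mid","seat","hood_edge","bar_grip"]:
        print(c,t,[(np.round(d["location"],4).tolist(),round(d["conf"],2)) for d in place_of(c,t)[:2]])
plan(np.array([.536,-.311,.18]),-12)
plan(np.array([.536,-.311,.18]),-12,0,-1)
print(sense()["joints"])
E
```

```text
time_s: 6.8
ee_pos: [0.5491, 0.2986, 0.3932]
ee_rot: [0.457, -0.457, -0.539, 0.54]
ft_force: [-0.0, 0.0, 0.0]
gripper_width: 0.0559
scene pad_mid [([0.5327, -0.3127, 0.0551], 0.87)]
scene pad_toe [([0.4849, -0.2997, 0.0215], 0.95)]
scene plain_pad_mid [([0.5501, -0.2416, 0.058], 0.65)]
scene seat [([0.5751, 0.2021, 0.0575], 0.64)]
scene hood_edge [([0.5288, 0.2001, 0.0442], 0.88)]
scene bar_grip [([0.5506, 0.3104, 0.267], 0.92), ([0.5776, 0.2022, 0.0532], 0.21)]
top pad_mid [([0.54, -0.3136, 0.0583], 0.83)]
top pad_toe [([0.478, -0.2999, 0.0205], 0.65)]
top plain_pad_mid [([0.555, -0.239, 0.0598], 0.49)]
top seat [([0.5768, 0.1972, 0.0564], 0.58)]
top hood_edge [([0.5303, 0.2003, 0.042], 0.9)]
top bar_grip [([0.5544, 0.3046, 0.2682], 0.9), ([0.4815, -0.2996, 0.0197], 0.36)]
tcp [ 0.536  -0.311   0.2339] offset [-2.397, 0.64, 0.454] twist [0.0, 0.478, 0.0]
tcp [ 0.536  -0.311   0.2339] offset [-2.397, 0.64, 0.454] twist [0.0, -3.522, -0.0]
[ 3.81346690e-01  4.70347998e-01  3.48184225e-01  1.44856184e+00
 -1.84442331e-05  2.15591784e-01]
```

```bash
python3 -m pendant '{"offset":[[-1,0,0.2],[-1,0,0.2],[-1,0,0.2],[-1,0,0.2],[-1,0,0.2]],"twist":[[0,0,0],[0,0,0],[0,0,0],[0,0,0],[0,0,0]],"claw":[0,0,0,0,0]}'; python3 -m pendant '{"offset":[[-1,0.3,0.2],[-1,0.3,0.2],[-1,0.3,0.2],[-1,0.3,0.2],[-1,0.3,0.2]],"twist":[[0,0.478,0],[0,0.478,0],[0,0.478,0],[0,0.478,0],[0,0.478,0]],"claw":[0,0,0,0,0]}'; python3 - <<'E'
from h import *
plan(np.array([.536,-.312,.16]),-12)
E
```

```text
time_s: 8.12
ee_pos: [0.5409, 0.0404, 0.3941]
ee_rot: [0.458, -0.458, -0.538, 0.539]
ft_force: [-0.1, 0.7, 0.1]
gripper_width: 0.0427
time_s: 8.75
ee_pos: [0.5326, -0.2131, 0.3175]
ee_rot: [0.551, -0.55, -0.444, 0.444]
ft_force: [0.0, 0.4, 0.2]
gripper_width: 0.0427
tcp [ 0.536  -0.312   0.2139] offset [-0.384, 0.414, -0.097] twist [-0.002, -0.004, 0.0]
```

```bash
python3 -m pendant '{"offset":[[-0.384,0.414,-0.095],[-0.384,0.414,-0.095],[-0.384,0.414,-0.095],[-0.384,0.414,-0.095]],"twist":[[0,0,0],[0,0,0],[0,0,0],[0,0,0]],"claw":[0,0,0,0]}'; python3 - <<'E'
from h import *
for c in("scene","top"):
    cv2.imwrite(f"pics/{c}2.png",snapshot(c)[:,:,::-1])
    for t in["pad_mid","pad_toe"]:
        print(c,t,[(np.round(d["location"],4).tolist(),round(d["conf"],2)) for d in place_of(c,t)[:2]])
plan(np.array([.5365,-.312,.075]),-12)
im=cv2.imread("pics/scene2.png"); a=cv2.resize(im[140:260,70:230],(800,600),interpolation=cv2.INTER_CUBIC); cv2.imwrite("pics/crop2.png",a)
E
```

```text
time_s: 9.25
ee_pos: [0.5364, -0.309, 0.215]
ee_rot: [0.55, -0.549, -0.445, 0.445]
ft_force: [0.3, 0.7, 1.0]
gripper_width: 0.0428
scene pad_mid [([0.5338, -0.3114, 0.0572], 0.78)]
scene pad_toe [([0.4836, -0.3001, 0.0212], 0.95), ([0.5437, -0.2748, -0.0015], 0.27)]
top pad_mid [([0.5423, -0.3136, 0.0574], 0.66)]
top pad_toe [([0.4794, -0.2994, 0.0241], 0.48), ([0.5787, 0.1992, 0.0573], 0.22)]
tcp [ 0.5365 -0.312   0.1289] offset [-0.012, 0.352, 0.0] twist [0.002, 0.001, -0.001]
```

View pics/crop2.png

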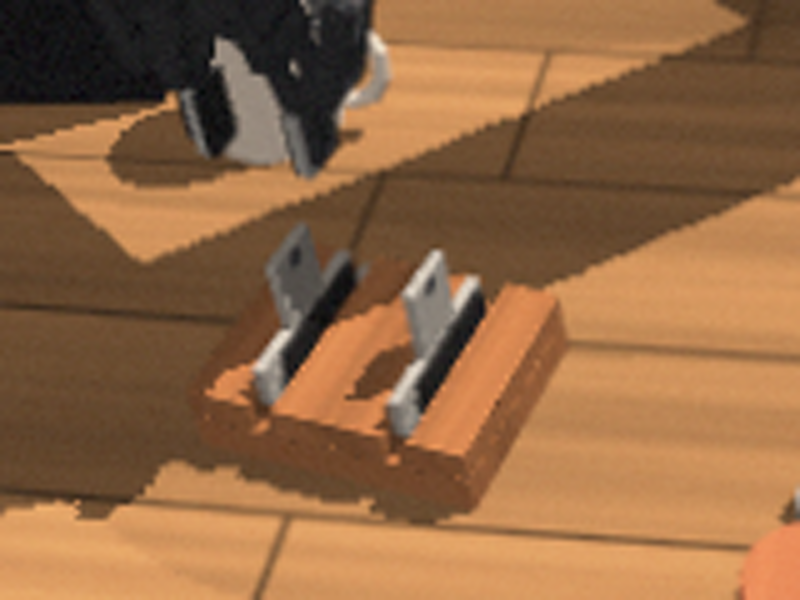

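The crop shows the toe at (360,268) on the left pad, which is the one at y = -0.31. The fingers straddle it from above. I'll go down and grip.

```bash
python3 -m pendant '{"offset":[[-0.012,0.18,0],[-0.012,0.352,0],[-0.012,0.352,0],[-0.012,0.352,0],[-0.012,0.352,0],[-0.012,0.352,0],[-0.012,0.352,0],[-0.012,0.352,0]],"twist":[[0,0,0],[0,0,0],[0,0,0],[0,0,0],[0,0,0],[0,0,0],[0,0,0],[0,0,0]],"claw":[0,0,0,0,-0.95,-0.95,-0.95,-0.95]}' 60; python3 -c "
from h import *
p,R0,s=pose(); print(np.round(R0.as_matrix(),3),s['ft_torque'])"
```

```text
time_s: 10.55
ee_pos: [0.5365, -0.3121, 0.1289]
ee_rot: [-0.549, 0.55, 0.446, -0.444]
ft_force: [0.7, 5.4, 8.5]
gripper_width: 0.0055
[[ 0.207  0.002 -0.978]
 [ 0.978  0.001  0.207]
 [ 0.001 -1.    -0.002]] [ 1.17872471 -0.1676137   0.31801126]
```

```bash
python3 -m pendant '{"offset":[[0,-0.08,0],[0,-0.3,0],[0,-0.5,0],[0,-0.7,0],[0,-0.7,0],[0,-0.7,0]],"twist":[[0,0,0],[0,0,0],[0,0,0],[0,0,0],[0,0,0],[0,0,0]],"claw":[-0.95,-0.95,-0.95,-0.95,-0.95,-0.95]}'; python3 - <<'E'
from h import *
for c in("scene","top"):
  for i in range(2):
    snapshot(c); p,R0,s=pose()
    for t in["pad_mid","pad_toe"]:
        print(c,t,[(np.round(d["location"],4).tolist(),np.round(R0.inv().apply(np.array(d["location"])-p),4).tolist(),round(d["conf"],2)) for d in place_of(c,t)[:1]])
print(p,s["ft_force"],s["joints"])
plan(np.array([.5773,.2014,.2]),9.5)
E
```

```text
time_s: 11.3
ee_pos: [0.5353, -0.3124, 0.3018]
ee_rot: [0.55, -0.549, -0.445, 0.445]
ft_force: [-0.1, 0.2, -3.7]
gripper_width: 0.0053
scene pad_mid [([0.5326, -0.3168, 0.2285], [-0.005, 0.0725, 0.0013], 0.93)]
scene pad_toe [([0.4846, -0.3002, 0.1949], [0.0012, 0.1063, 0.0517], 0.9)]
scene pad_mid [([0.5307, -0.3151, 0.226], [-0.0037, 0.0749, 0.0036], 0.81)]
scene pad_toe [([0.4821, -0.3008, 0.1948], [0.0001, 0.1062, 0.054], 0.7)]
top pad_mid [([0.5375, -0.3146, 0.2316], [-0.0017, 0.07, -0.0025], 0.72)]
top pad_toe [([0.4773, -0.3005, 0.1927], [-0.0004, 0.109, 0.0592], 0.7)]
top pad_mid [([0.5383, -0.3145, 0.2308], [-0.0013, 0.0713, -0.0031], 0.58)]
top pad_toe [([0.4805, -0.2965, 0.1954], [0.0043, 0.1068, 0.0572], 0.66)]
[ 0.53559283 -0.31263957  0.30212889] [-1.42442678e-03  3.10566800e-01 -2.31327453e+00] [-6.46194361e-01  4.76484108e-01  1.21265605e-01  1.21602855e+00
  1.18389236e-05 -4.36528158e-01]
tcp [0.5773 0.2014 0.2539] offset [2.046, 0.194, 0.265] twist [-0.0, -0.478, 0.0]
```

```bash
python3 -m pendant '{"offset":[[0.95,0,0.13],[0.95,0,0.13],[0.95,0,0.13],[0.95,0,0.13],[0.95,0,0.13],[0.95,0,0.13]],"twist":[[0,0,0],[0,0,0],[0,0,0],[0,0,0],[0,0,0],[0,0,0]],"claw":[-0.95,-0.95,-0.95,-0.95,-0.95,-0.95]}'; python3 - <<'E'
from h import *
plan(np.array([.5773,.2014,.18]),9.5)
plan(np.array([.5773,.2014,.18]),9.5,18)
E
```

```text
time_s: 12.65
ee_pos: [0.5534, -0.0736, 0.3026]
ee_rot: [-0.549, 0.55, 0.445, -0.445]
ft_force: [0.6, -0.0, -2.3]
gripper_width: 0.0054
tcp [0.5773 0.2014 0.2339] offset [1.096, 0.274, 0.135] twist [0.0, -0.477, -0.001]
tcp [0.5609 0.1987 0.2313] offset [1.072, 0.285, 0.197] twist [-0.395, -0.473, -0.076]
```

```bash
python3 -m pendant '{"offset":[[1,0.2,0.19],[1,0.2,0.19],[1,0.2,0.19],[1,0.2,0.19],[1,0.2,0.19],[1,0.2,0.19]],"twist":[[-0.395,-0.473,-0.076],[-0.395,-0.473,-0.076],[-0.395,-0.473,-0.076],[-0.395,-0.473,-0.076],[-0.395,-0.473,-0.076],[-0.395,-0.473,-0.076]],"claw":[-0.95,-0.95,-0.95,-0.95,-0.95,-0.95]}'; cat >> h.py <<'E'
PM=np.array([0,.0729,-.001]) # pad_mid in tool frame
SEAT=np.array([.5770,.2015,.056]); YJ=9.5
def jig(P,seat=None,yj=None):
    a=np.radians(YJ if yj is None else yj); M=np.array([[np.cos(a),np.sin(a),0],[-np.sin(a),np.cos(a),0],[0,0,1]])
    return (np.array(P)-(SEAT if seat is None else seat))@M.T
def padnow():
    p,R0,s=pose(); M=R0.as_matrix(); pm=jig(p+M@PM); toe=jig(p+M@(PM+[0,.032,.057])); px=jig(SEAT-M[:,2]); 
    print("pad_mid jig mm",np.round(pm*1e3,1),"toe",np.round(toe*1e3,1),"yaw",round(np.degrees(np.arctan2(px[1],px[0])),2),"tilt",round(np.degrees(np.arcsin(px[2])),2),"F",np.round(s["ft_force"],1),"t",round(s["time_s"],2))
def goto(mx,my,mz,tilt,yaw=0):
    "pad_mid to jig mm; prints units"
    a=np.radians(YJ+yaw); b=np.radians(YJ); t=np.radians(tilt); xa=np.array([np.cos(a),np.sin(a),0]); ya=np.array([-xa[1],xa[0],0])
    px=xa*np.cos(t)+[0,0,np.sin(t)]; pz=np.cross(px,ya); Rt=R.from_matrix(np.c_[ya,-pz,-px])
    m=SEAT+np.array([np.cos(b)*mx-np.sin(b)*my,np.sin(b)*mx+np.cos(b)*my,mz])/1e3; p0,R0,s=pose()
    print((mx,my,mz,tilt),"offset",np.round(R0.inv().apply(m-Rt.as_matrix()@PM-p0)/.25,3).tolist(),"twist",np.round((R0.inv()*Rt).as_rotvec()/(np.pi/4),3).tolist())
E
python3 - <<'E'
from h import *
padnow(); goto(4,0,40,18)
E
```

```text
time_s: 13.4
ee_pos: [0.5591, 0.1802, 0.2521]
ee_rot: [-0.38, 0.523, 0.617, -0.449]
ft_force: [-0.9, -0.4, -1.9]
gripper_width: 0.0058
pad_mid jig mm [  2.2 -18.  127.1] toe [-42.1 -18.   79.1] yaw -0.06 tilt 17.95 F [-0.9 -0.4 -1.9] t 13.4
(4, 0, 40, 18) offset [0.072, 0.334, 0.101] twist [-0.001, -0.001, -0.0]
```

```bash
python3 -m pendant '{"offset":[[0.072,0.294,0.088],[0.072,0.294,0.088],[0.072,0.294,0.088],[0.072,0.294,0.088],[0.072,0.294,0.088]],"twist":[[0,0,0],[0,0,0],[0,0,0],[0,0,0],[0,0,0]],"claw":[-0.95,-0.95,-0.95,-0.95,-0.95]}'; python3 - <<'E'
from h import *
padnow(); 
for c in("scene","top"):
  for i in range(3):
    im=snapshot(c)
    for t in["pad_mid","pad_toe","seat","hood_edge"]:
        print(c,t,[(np.round(jig(d["location"])*1e3,1).tolist(),round(d["conf"],2)) for d in place_of(c,t)[:1]])
  cv2.imwrite(f"pics/{c}3.png",im[:,:,::-1])
a=cv2.resize(cv2.imread("pics/scene3.png")[170:280,300:440],None,fx=5,fy=5,interpolation=cv2.INTER_CUBIC)[:,:400]
b=cv2.resize(cv2.imread("pics/top3.png")[125:215,125:205],None,fx=5,fy=5,interpolation=cv2.INTER_CUBIC)
o=np.zeros((550,800,3),np.uint8); o[:, :400]=a; o[:450,400:]=b; cv2.imwrite("pics/crop3.png",o)
E
```

```text
time_s: 14.02
ee_pos: [0.5588, 0.1984, 0.1772]
ee_rot: [-0.38, 0.524, 0.618, -0.447]
ft_force: [-0.2, 0.4, -1.7]
gripper_width: 0.0051
pad_mid jig mm [ 5.1 -0.1 52.2] toe [-39.1   0.1   4.1] yaw -0.12 tilt 18.14 F [-0.2  0.4 -1.7] t 14.03
scene pad_mid [([0.3, 1.9, 52.2], 0.68)]
scene pad_toe [([-35.5, -1.3, 0.9], 0.72)]
scene seat []
scene hood_edge [([-50.7, 7.2, -12.4], 0.94)]
scene pad_mid [([-2.2, -2.0, 50.8], 0.58)]
scene pad_toe [([-38.7, 1.7, -0.4], 0.87)]
scene seat [([0.8, 1.5, -1.5], 0.64)]
scene hood_edge [([-49.0, 4.1, -8.5], 0.76)]
scene pad_mid [([-2.1, 2.2, 48.7], 0.58)]
scene pad_toe [([-34.7, -1.9, -0.9], 0.8)]
scene seat [([-1.0, 2.8, -2.0], 0.7)]
scene hood_edge [([-47.3, 4.3, -13.7], 0.98)]
top pad_mid [([6.5, -5.3, 52.3], 0.66)]
top pad_toe [([-4.2, 107.9, 211.6], 0.39)]
top seat [([-0.8, -0.6, 1.5], 0.8)]
top hood_edge [([-46.0, 6.1, -16.2], 0.85)]
top pad_mid [([5.5, -1.8, 50.1], 0.66)]
top pad_toe [([-108.0, -464.2, -57.1], 0.71)]
top seat [([1.7, -3.7, 2.7], 0.74)]
top hood_edge [([-46.3, 5.2, -17.2], 0.59)]
top pad_mid [([9.2, 0.4, 51.0], 0.68)]
top pad_toe []
top seat [([-0.8, -2.9, 0.8], 0.79)]
top hood_edge [([-48.4, 6.8, -15.6], 0.74)]
```

View pics/crop3.png

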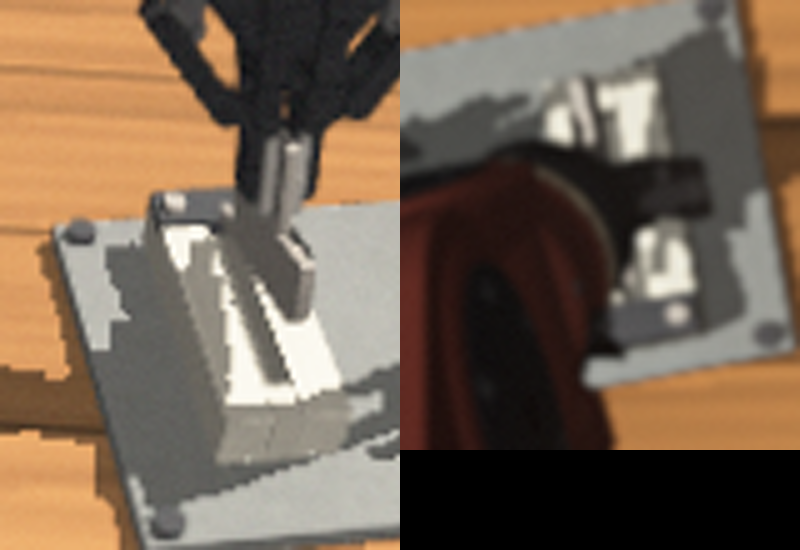

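The left crop shows the tilted pad over the slot at (250,290), and the hood at (190,205). The hood readings put the slot a few mm to +y of my estimate, so I'll lower only the toe, aimed at the slot's middle, and feel for the walls.

```bash
python3 - <<'E'
from h import *
goto(4,3.5,42,18); goto(4,3.5,33,18)
E
```

```text
(4, 3.5, 42, 18) offset [0.011, 0.033, 0.011] twist [-0.0, -0.001, 0.001]
(4, 3.5, 33, 18) offset [0.011, 0.067, 0.022] twist [-0.0, -0.001, 0.001]
```

```bash
python3 -m pendant '{"offset":[[0.011,0.033,0.011],[0.011,0.033,0.011],[0.011,0.05,0.016],[0.011,0.067,0.022],[0.011,0.067,0.022]],"twist":[[0,0,0],[0,0,0],[0,0,0],[0,0,0],[0,0,0]],"claw":[-0.95,-0.95,-0.95,-0.95,-0.95]}'; python3 - <<'E'
from h import *
padnow(); snapshot("top"); snapshot("top"); padnow()
E
```

```text
time_s: 16.15
ee_pos: [0.5568, 0.2015, 0.1576]
ee_rot: [-0.38, 0.523, 0.617, -0.449]
ft_force: [-0.0, 0.5, -2.3]
gripper_width: 0.0054
pad_mid jig mm [ 3.5  3.4 32.5] toe [-40.8   3.5 -15.5] yaw -0.06 tilt 17.95 F [-0.   0.5 -2.3] t 16.15
pad_mid jig mm [ 3.9  3.4 33. ] toe [-40.4   3.5 -15. ] yaw -0.06 tilt 17.99 F [ 0.8  0.1 -1.4] t 16.25
```

```bash
for k in 1; do python3 -m pendant '{"offset":[[0.004,0,0],[0.008,0,0],[0.012,0,0],[0.012,0,0]],"twist":[[0,0,0],[0,0,0],[0,0,0],[0,0,0]],"claw":[-0.95,-0.95,-0.95,-0.95]}'; python3 -c "from h import *
padnow()"; python3 -m pendant '{"offset":[[0.004,0,0],[0.008,0,0],[0.012,0,0],[0.012,0,0]],"twist":[[0,0,0],[0,0,0],[0,0,0],[0,0,0]],"claw":[-0.95,-0.95,-0.95,-0.95]}'; python3 -c "from h import *
padnow()"; done
```

```text
time_s: 16.75
ee_pos: [0.5566, 0.2047, 0.1581]
ee_rot: [-0.38, 0.523, 0.617, -0.448]
ft_force: [-0.5, -0.1, -1.6]
gripper_width: 0.0055
pad_mid jig mm [ 3.9  6.6 33.1] toe [-40.4   6.6 -14.9] yaw -0.05 tilt 18.0 F [-0.5 -0.1 -1.6] t 16.75
time_s: 17.25
ee_pos: [0.5564, 0.2062, 0.1581]
ee_rot: [-0.38, 0.524, 0.616, -0.449]
ft_force: [0.4, -9.0, -1.1]
gripper_width: 0.0055
pad_mid jig mm [ 4.   7.8 33.1] toe [-40.3   7.8 -14.9] yaw -0.08 tilt 18.0 F [ 0.4 -9.  -1.1] t 17.25
```

```bash
python3 -m pendant '{"offset":[[-0.012,0,0],[-0.024,0,0],[-0.032,0,0],[-0.036,0,0],[-0.036,0,0]],"twist":[[0,0,0],[0,0,0],[0,0,0],[0,0,0],[0,0,0]],"claw":[-0.95,-0.95,-0.95,-0.95,-0.95]}'; python3 -c "from h import *
padnow()"; python3 -m pendant '{"offset":[[-0.004,0,0],[-0.006,0,0],[-0.006,0,0]],"twist":[[0,0,0],[0,0,0],[0,0,0]],"claw":[-0.95,-0.95,-0.95]}'; python3 -c "from h import *
padnow()"
```

```text
time_s: 17.88
ee_pos: [0.5576, 0.1987, 0.1581]
ee_rot: [-0.38, 0.523, 0.617, -0.448]
ft_force: [-0.7, -0.1, -2.7]
gripper_width: 0.0053
pad_mid jig mm [ 3.9  0.5 33.1] toe [-40.4   0.6 -15. ] yaw -0.06 tilt 18.0 F [-0.7 -0.1 -2.7] t 17.88
time_s: 18.25
ee_pos: [0.5578, 0.1975, 0.1581]
ee_rot: [-0.38, 0.522, 0.618, -0.448]
ft_force: [-0.3, 2.2, -2.5]
gripper_width: 0.0051
pad_mid jig mm [ 3.9 -0.7 33.1] toe [-40.4  -0.6 -15. ] yaw -0.05 tilt 18.0 F [-0.3  2.2 -2.5] t 18.25
```

```bash
python3 -c "from h import *
goto(4,3.2,33.5,18);goto(64,3.2,33.5,18)"
```

```text
(4, 3.2, 33.5, 18) offset [0.016, -0.002, -0.001] twist [-0.0, -0.001, 0.002]
(64, 3.2, 33.5, 18) offset [0.016, 0.073, -0.229] twist [-0.0, -0.001, 0.002]
```

```bash
python3 -m pendant '{"offset":[[0.017,-0.002,-0.001],[0.017,0.024,-0.08],[0.017,0.05,-0.16],[0.017,0.073,-0.229],[0.017,0.073,-0.229]],"twist":[[0,0,0],[0,0,0],[0,0,0],[0,0,0],[0,0,0]],"claw":[-0.95,-0.95,-0.95,-0.95,-0.95]}'; python3 -c "from h import *
padnow()";  python3 -m pendant '{"offset":[[0.008,0,0],[0.016,0,0],[0.02,0,0],[0.02,0,0]],"twist":[[0,0,0],[0,0,0],[0,0,0],[0,0,0]],"claw":[-0.95,-0.95,-0.95,-0.95]}'; python3 -c "from h import *
padnow()"
```

```text
time_s: 18.88
ee_pos: [0.6174, 0.2114, 0.1584]
ee_rot: [-0.38, 0.523, 0.617, -0.448]
ft_force: [0.3, 0.1, -2.6]
gripper_width: 0.0051
pad_mid jig mm [65.   3.1 33.4] toe [ 20.7   3.2 -14.7] yaw -0.07 tilt 18.04 F [ 0.3  0.1 -2.6] t 18.88
time_s: 19.38
ee_pos: [0.615, 0.2156, 0.1582]
ee_rot: [-0.38, 0.523, 0.617, -0.449]
ft_force: [-1.9, -4.5, -2.2]
gripper_width: 0.0051
pad_mid jig mm [63.3  7.6 33.2] toe [ 18.9   7.6 -14.8] yaw -0.06 tilt 17.93 F [-1.9 -4.5 -2.2] t 19.38
```

```bash
python3 -m pendant '{"offset":[[-0.012,0,0],[-0.024,0,0],[-0.032,0,0],[-0.036,0,0],[-0.036,0,0]],"twist":[[0,0,0],[0,0,0],[0,0,0],[0,0,0],[0,0,0]],"claw":[-0.95,-0.95,-0.95,-0.95,-0.95]}'; python3 -c "from h import *
padnow()"
```

```text
time_s: 20.0
ee_pos: [0.6172, 0.2077, 0.1586]
ee_rot: [-0.38, 0.523, 0.618, -0.448]
ft_force: [0.4, 3.1, -0.9]
gripper_width: 0.0048
pad_mid jig mm [64.2 -0.4 33.6] toe [ 19.9  -0.3 -14.5] yaw -0.05 tilt 18.02 F [ 0.4  3.1 -0.9] t 20.0
```

```bash
sed -i 's/^SEAT=.*/SEAT=np.array([.5768,.2029,.056]); YJ=9.85/' h.py; python3 -c "from h import *
padnow(); goto(4,1,34,18);goto(4,0,31,18);goto(0,0,31,18)"
```

```text
pad_mid jig mm [64.2 -2.2 33.6] toe [ 19.9  -1.9 -14.5] yaw -0.4 tilt 18.02 F [ 0.4  3.1 -0.9] t 20.0
(4, 1, 34, 18) offset [0.011, -0.076, 0.228] twist [0.0, -0.009, -0.0]
(4, 0, 31, 18) offset [0.007, -0.065, 0.232] twist [0.0, -0.009, -0.0]
(0, 0, 31, 18) offset [0.007, -0.07, 0.247] twist [0.0, -0.009, -0.0]
```

```bash
python3 -m pendant '{"offset":[[0.013,0,0],[0.013,-0.03,0.1],[0.013,-0.06,0.18],[0.013,-0.076,0.228],[0.009,-0.065,0.232],[0.009,-0.065,0.232]],"twist":[[0,-0.009,0],[0,-0.009,0],[0,-0.009,0],[0,-0.009,0],[0,-0.009,0],[0,-0.009,0]],"claw":[-0.95,-0.95,-0.95,-0.95,-0.95,-0.95]}'; python3 -c "from h import *
padnow();goto(0,0,31,18);goto(-3,0,31,18);goto(-5,0,31,18)"
```

```text
time_s: 20.75
ee_pos: [0.5581, 0.1996, 0.156]
ee_rot: [-0.378, 0.521, 0.619, -0.45]
ft_force: [-0.1, 0.0, -2.5]
gripper_width: 0.005
pad_mid jig mm [ 4.6 -0.1 30.9] toe [-39.7  -0.2 -17.1] yaw 0.01 tilt 18.03 F [-0.1  0.  -2.5] t 20.75
(0, 0, 31, 18) offset [0.0, -0.006, 0.017] twist [0.001, 0.0, -0.002]
(-3, 0, 31, 18) offset [0.0, -0.01, 0.029] twist [0.001, 0.0, -0.002]
(-5, 0, 31, 18) offset [0.0, -0.012, 0.036] twist [0.001, 0.0, -0.002]
```

Alignment is good, with no contact. Next I'll probe for the hood edge along -x, where contact is expected near mx = -3.4.

```bash
python3 -m pendant '{"offset":[[0,-0.003,0.008],[0,-0.006,0.017],[0,-0.01,0.029],[0,-0.012,0.036],[0,-0.012,0.036]],"twist":[[0,0,0],[0,0,0],[0,0,0],[0,0,0],[0,0,0]],"claw":[-0.95,-0.95,-0.95,-0.95,-0.95]}'; python3 -c "from h import *
padnow()"
```

```text
time_s: 21.38
ee_pos: [0.5494, 0.1983, 0.157]
ee_rot: [-0.377, 0.522, 0.619, -0.449]
ft_force: [4.6, 1.6, -2.1]
gripper_width: 0.0054
pad_mid jig mm [-4.1  0.  32.1] toe [-48.3  -0.  -16.1] yaw 0.01 tilt 18.19 F [ 4.6  1.6 -2.1] t 21.38
```

```bash
python3 -c "from h import *
padnow(); goto(3,0,31,18); goto(3,0,24,18);goto(3,0,17.5,18)"
```

```text
pad_mid jig mm [-4.1  0.  32.1] toe [-48.3  -0.  -16.1] yaw 0.01 tilt 18.19 F [ 4.6  1.6 -2.1] t 21.38
(3, 0, 31, 18) offset [-0.001, 0.013, -0.027] twist [0.004, 0.0, -0.002]
(3, 0, 24, 18) offset [-0.0, 0.039, -0.018] twist [0.004, 0.0, -0.002]
(3, 0, 17.5, 18) offset [-0.0, 0.064, -0.01] twist [0.004, 0.0, -0.002]
```

```bash
python3 -m pendant '{"offset":[[0,0.01,-0.03],[0,0.01,-0.03],[0,0.024,-0.026],[0,0.037,-0.022],[0,0.049,-0.018],[0,0.061,-0.014],[0,0.061,-0.014]],"twist":[[0,0,0],[0,0,0],[0,0,0],[0,0,0],[0,0,0],[0,0,0],[0,0,0]],"claw":[-0.95,-0.95,-0.95,-0.95,-0.95,-0.95,-0.95]}'; python3 -c "from h import *
padnow(); goto(-3,0,17.5,18); goto(-9,0,17.5,18)"
```

```text
time_s: 22.25
ee_pos: [0.5557, 0.1993, 0.1422]
ee_rot: [-0.378, 0.521, 0.619, -0.45]
ft_force: [-0.3, 0.0, -2.3]
gripper_width: 0.0053
pad_mid jig mm [ 2.1 -0.  17.2] toe [-42.3  -0.1 -30.8] yaw 0.02 tilt 17.96 F [-0.3  0.  -2.3] t 22.25
(-3, 0, 17.5, 18) offset [-0.0, -0.007, 0.019] twist [-0.001, 0.0, -0.002]
(-9, 0, 17.5, 18) offset [-0.0, -0.015, 0.042] twist [-0.001, 0.0, -0.002]
```

```bash
python3 -m pendant '{"offset":[[0,-0.004,0.012],[0,-0.007,0.019],[0,-0.011,0.03],[0,-0.013,0.04],[0,-0.013,0.04],[0,-0.005,0.042],[0,-0.002,0.044],[0,-0.002,0.044]],"twist":[[0,0,0],[0,0,0],[0,0,0],[0,0,0],[0,0,0],[0,0,0],[0,0,0],[0,0,0]],"claw":[-0.95,-0.95,-0.95,-0.95,-0.95,-0.95,-0.95,-0.95]}'; python3 -c "from h import *
padnow(); 
for i in range(1,7): goto(-9+1.5*i,0,[0,14,11,8.6,6.2,3.7,1.2][i],18-3*i)"
```

```text
time_s: 23.25
ee_pos: [0.5461, 0.1977, 0.1402]
ee_rot: [-0.378, 0.521, 0.619, -0.45]
ft_force: [-0.4, -1.2, 3.9]
gripper_width: 0.0052
pad_mid jig mm [-7.6  0.  15.2] toe [-51.9  -0.  -32.9] yaw 0.02 tilt 18.07 F [-0.4 -1.2  3.9] t 23.25
(-7.5, 0, 14, 15) offset [-0.001, 0.005, -0.015] twist [0.068, 0.0, -0.002]
(-6.0, 0, 11, 12) offset [-0.001, 0.019, -0.032] twist [0.135, 0.0, -0.002]
(-4.5, 0, 8.6, 9) offset [-0.001, 0.032, -0.05] twist [0.202, 0.0, -0.002]
(-3.0, 0, 6.2, 6) offset [-0.001, 0.046, -0.067] twist [0.268, 0.0, -0.002]
(-1.5, 0, 3.7, 3) offset [-0.001, 0.06, -0.085] twist [0.335, 0.0, -0.002]
(0.0, 0, 1.2, 0) offset [-0.0, 0.076, -0.102] twist [0.402, 0.0, -0.002]
```

```bash
python3 -m pendant '{"offset":[[0,-0.004,0],[0,0.001,-0.015],[0,0.008,-0.024],[0,0.015,-0.032],[0,0.022,-0.041],[0,0.028,-0.05],[0,0.028,-0.05]],"twist":[[0,0,0],[0.068,0,-0.001],[0.102,0,-0.001],[0.135,0,-0.002],[0.168,0,-0.002],[0.202,0,-0.002],[0.202,0,-0.002]],"claw":[-0.95,-0.95,-0.95,-0.95,-0.95,-0.95,-0.95]}'; python3 -c "from h import *
padnow(); 
for i in range(3,7): goto(-9+1.5*i,0,[0,14,11,8.6,6.2,3.5,0.7][i],18-3*i)"
```

```text
time_s: 24.12
ee_pos: [0.5593, 0.1999, 0.1364]
ee_rot: [-0.419, 0.489, 0.581, -0.498]
ft_force: [0.1, -0.2, -1.4]
gripper_width: 0.0052
pad_mid jig mm [-5.5  0.1  8.5] toe [-56.9   0.1 -31.9] yaw 0.01 tilt 8.86 F [ 0.1 -0.2 -1.4] t 24.12
(-4.5, 0, 8.6, 9) offset [-0.0, 0.0, -0.003] twist [-0.003, 0.0, 0.0]
(-3.0, 0, 6.2, 6) offset [-0.0, 0.011, -0.023] twist [0.064, 0.0, 0.0]
(-1.5, 0, 3.5, 3) offset [-0.0, 0.023, -0.042] twist [0.13, 0.0, 0.0]
(0.0, 0, 0.7, 0) offset [-0.0, 0.037, -0.062] twist [0.197, 0.0, 0.0]
```

```bash
python3 -m pendant '{"offset":[[0,0.005,-0.013],[0,0.011,-0.023],[0,0.017,-0.033],[0,0.023,-0.042],[0,0.03,-0.052],[0,0.037,-0.062],[0,0.037,-0.062]],"twist":[[0.03,0,0],[0.064,0,0],[0.097,0,0],[0.13,0,0],[0.165,0,0],[0.197,0,0],[0.197,0,0]],"claw":[-0.95,-0.95,-0.95,-0.95,-0.95,-0.95,-0.95]}'; python3 -c "from h import *
padnow(); goto(0,0,0,0)"
```

```text
time_s: 25.0
ee_pos: [0.5757, 0.2028, 0.1296]
ee_rot: [-0.455, 0.455, 0.541, -0.541]
ft_force: [0.6, 0.6, -2.3]
gripper_width: 0.0056
pad_mid jig mm [-0.   0.1  0.7] toe [-57.    0.1 -31.3] yaw 0.01 tilt 0.03 F [ 0.6  0.6 -2.3] t 25.0
(0, 0, 0, 0) offset [-0.0, 0.003, -0.0] twist [0.001, 0.0, 0.0]
```

```bash
python3 -m pendant '{"offset":[[0,0.004,0],[0,0.007,0],[0,0.007,0]],"twist":[[0,0,0],[0,0,0],[0,0,0]],"claw":[-0.95,-0.95,-0.95]}'; python3 -c "from h import *
padnow()"; python3 -m pendant '{"offset":[[0,-0.002,0],[0,-0.002,0],[0,-0.002,0],[0,-0.002,0],[0,-0.002,0],[0,-0.15,0],[0,-0.3,0],[0,-0.5,-0.2],[0,-0.5,-0.2],[0,-0.5,-0.2]],"twist":[[0,0,0],[0,0,0],[0,0,0],[0,0,0],[0,0,0],[0,0,0],[0,0,0],[0,0,0],[0,0,0],[0,0,0]],"claw":[-0.6,-0.3,-0.3,-0.3,-0.3,-0.3,-0.3,-0.3,-0.3,-0.3]}'
```

```text
time_s: 25.38
ee_pos: [0.5755, 0.2028, 0.129]
ee_rot: [-0.455, 0.455, 0.542, -0.541]
ft_force: [-2.9, -0.4, 5.3]
gripper_width: 0.0053
pad_mid jig mm [-0.2  0.1  0.1] toe [-57.1   0.1 -32. ] yaw 0.02 tilt 0.07 F [-2.9 -0.4  5.3] t 25.38
time_s: 26.62
ee_pos: [0.6251, 0.2113, 0.2531]
ee_rot: [-0.455, 0.455, 0.541, -0.541]
ft_force: [-1.2, 0.1, -1.3]
gripper_width: 0.0298
```

```bash
python3 -m pendant '{"offset":[[0,-0.25,0.2],[-0.3,-0.35,0.6],[-0.3,-0.35,0.8],[-0.3,-0.35,0.8],[-0.3,-0.35,0.8]],"twist":[[0,0,0],[0,0,0],[0,0,0],[0,0,0],[0,0,0]],"claw":[-0.3,-0.3,-0.3,-0.3,-0.3]}'; python3 - <<'E'
from h import *
print(sense()["ft_force"])
for c in("scene","top"):
  for i in range(3):
    im=snapshot(c)
    for t in["pad_mid","pad_toe","bar_grip","plain_pad_mid"]:
        print(c,t,[(np.round(jig(d["location"])*1e3,1).tolist(),np.round(d["location"],3).tolist(),round(d["conf"],2)) for d in place_of(c,t)[:1]])
  cv2.imwrite(f"pics/{c}4.png",im[:,:,::-1])
a=cv2.resize(cv2.imread("pics/scene4.png")[130:280,300:440],None,fx=4,fy=4,interpolation=cv2.INTER_CUBIC)[:,:400]
b=cv2.resize(cv2.imread("pics/top4.png")[115:215,100:200],None,fx=4,fy=4,interpolation=cv2.INTER_CUBIC)
o=np.zeros((600,800,3),np.uint8); o[:, :400]=a; o[:400,400:]=b; cv2.imwrite("pics/crop4.png",o)
E
```

```text
time_s: 27.25
ee_pos: [0.4365, 0.102, 0.3403]
ee_rot: [0.456, -0.455, -0.54, 0.541]
ft_force: [0.9, 0.3, 0.3]
gripper_width: 0.0298
[0.86819772 0.30206853 0.3163528 ]
scene pad_mid [([-4.1, -1.0, -1.3], [0.573, 0.201, 0.055], 0.54)]
scene pad_toe [([-55.1, -3.7, -33.9], [0.523, 0.19, 0.022], 0.78)]
scene bar_grip [([-3.5, 108.9, 209.8], [0.555, 0.31, 0.266], 0.71)]
scene plain_pad_mid [([-100.7, -435.9, 3.9], [0.552, -0.244, 0.06], 0.79)]
scene pad_mid [([-6.2, 108.6, 210.7], [0.552, 0.309, 0.267], 0.58)]
scene pad_toe [([-57.7, -2.7, -35.0], [0.52, 0.19, 0.021], 0.53)]
scene bar_grip [([-7.0, 108.0, 209.3], [0.551, 0.308, 0.265], 0.94)]
scene plain_pad_mid [([-106.1, -432.9, 2.0], [0.546, -0.242, 0.058], 0.57)]
scene pad_mid [([-4.4, -2.2, -1.9], [0.573, 0.2, 0.054], 0.6)]
scene pad_toe [([-56.2, -0.7, -34.3], [0.522, 0.193, 0.022], 0.52)]
scene bar_grip [([-9.3, 104.4, 209.8], [0.55, 0.304, 0.266], 0.59)]
scene plain_pad_mid [([-103.7, -432.7, 3.1], [0.549, -0.241, 0.059], 0.58)]
top pad_mid []
top pad_toe []
top bar_grip [([-5.6, 109.2, 211.3], [0.553, 0.31, 0.267], 0.69)]
top plain_pad_mid [([-96.9, -435.0, 1.8], [0.556, -0.242, 0.058], 0.79)]
top pad_mid []
top pad_toe [([-101.8, -434.3, -0.3], [0.551, -0.242, 0.056], 0.71)]
top bar_grip [([-4.2, 109.6, 211.5], [0.554, 0.31, 0.268], 0.67)]
top plain_pad_mid [([-99.4, -434.1, 2.0], [0.553, -0.242, 0.058], 0.71)]
top pad_mid [([-110.5, -465.0, -57.1], [0.548, -0.274, -0.001], 0.51)]
top pad_toe []
top bar_grip [([-2.2, 107.1, 210.3], [0.556, 0.308, 0.266], 0.97)]
top plain_pad_mid [([-99.2, -430.6, 1.7], [0.553, -0.238, 0.058], 0.52)]
```

View pics/crop4.png

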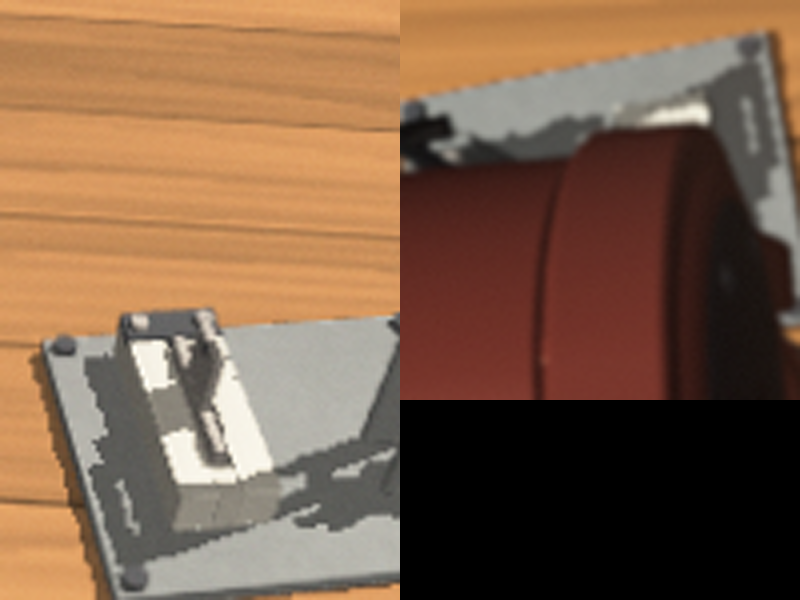

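```bash
python3 -c "from h import *
print(close_job()); print(sense()['time_s'])"
```

```text
the job is handed in; nothing more can be done
None
the job is handed in; nothing more can be done
```

The job is handed in at about 28 s of the 61 s allowed. I gripped the handle bar, swung the hold-down arm open and let go. I then took the pad with the toe from the rack and lowered its toe into the slot at 18°. After feeling the slot walls, the hood edge and the floor to fix the jig's position, I slid the toe under the hood, straightened the pad, pressed it down, released it and backed away.

**Checks before letting go**
- By the arm's own readings, the pad was within 0.2 mm of its place along, across and above the slot, with tilt and yaw under 0.1°.
- The pad pressed on the slot floor with about 7 N.
- With the toe under the hood and the pad still at 18°, the toe stood at x -51.9 mm and z -32.9 mm, so the second step was met.

**Checks after letting go**
- The last picture shows the pad upright in the slot with its toe end at the hood and the gripper clear.
- The hold-down bar reads about 0.266 m high and 108 mm to the +y side, which is fully open.
- The plain pad reads within about 4 mm of where it was at the start.

**Readings that disagreed**
- The scene camera put pad_mid about 4 mm to -x. It had read about 6 mm to -x while the pad was still held, so I took this as camera bias; the closed slot ends allow only about 3 mm either way.
- One scene reading placed pad_mid on the handle bar, and the top camera could not see the seated pad because the robot arm was in the way, so I set those aside.

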